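# Fill the hutch feeder and switch it on under its guard

### The job

Fill the block feeder for the rabbits: pull the red knob to draw the hopper's slide gate fully out, put every hay block from the bench into the hopper, and push the gate fully home again. Then lift the yellow guard flap of the switch box until it stands about upright, flip the toggle beneath over to the green side (on), and lower the flap until it is fully closed. Leave the bowls, pellet dish and trowel where they are.

Things in the scene. Friction and masses are not known exactly. Their poses are not given: they have to be found in the camera images.
- throat (a point): Centre of the open top of the block feeder's hopper, level with the top of its walls (158 mm above the bench). The feeder is a green sheet-metal box fixed to the bench, opening 136 mm along its x by 112 mm along its y, walls 8 mm, inner floor 150 mm below this point. z is up; the gate is drawn out towards -y. Steel gate guides and an end stop rise 14 mm above the wall tops, 74 mm to either side in x and at the +y edge. On its +x side stands a grey drive housing, 125 mm high.
- gate (a joint): The feeder's slide gate, an aluminium plate (148 x 124 mm, 4 mm thick) lying on top of the hopper. 0 = pushed fully home, hopper shut; 0.115 (m) = drawn fully out, hopper open, the plate then sticking out over the bench on the -y side. A sprung ball detent holds it at either end: about 4 N to start it or to seat the last 10 mm, about 1 N in between, where it stays as it is left.
- gate_knob (a point): Centre of the gate's red pull knob: a cylinder 34 mm in diameter and 30 mm long lying along the feeder's y axis on a 12 mm rod, 113 mm from the gate plate's centre towards -y, 162 mm above the bench with nothing under it. It moves with the gate. Axes as for the throat.
- well (a point): Centre of the floor of the switch well, where the toggle pivots, 58 mm above the bench. The grey weatherproof switch box (106 mm along its x, 156 mm along its y, 100 mm high) is fixed to the bench; the well is 90 x 140 mm and 42 mm deep, walls 8 mm. z is up, x points from the flap's tab to its hinge, +y is the green-marked (on) side, -y the red-marked (off) side.
- switch (a joint): The toggle, a white paddle 36 mm tall, 20 mm wide along x and 9 mm thick. 0 = off, leaning 0.45 rad towards -y (red mark); 0.9 = on, leaning 0.45 rad towards +y (green mark). A stiff toggle: about 1 N at its tip moves it and it stays where it is left, so push it all the way over.
- switch_tip (a point): Tip of the toggle paddle, on its centre line.
- flap (a joint): The yellow flat guard flap over the well (106 x 162 mm, 5 mm thick), hinged along y at the +x edge of the box. 0 = closed, level; 1.9 rad = fully open, leaning back beyond upright. A stiff hinge: it stays at whatever angle it is left (under 1 N at the tab moves it).
- flap_hinge (a point): Middle of the flap's hinge line, 104 mm above the bench, level with the middle of the closed flap's thickness. Fixed to the box, axes as for the well.
- flap_tab (a point): Grip point on the flap's lift tab, 136 mm from the hinge line: a yellow tongue 24 mm wide along y and 5 mm thick that runs 41 mm out from the middle of the flap's free edge and ends in a 10 mm roll. Closed, it overhangs free air 83 mm in front (-x) of the well's centre. It turns with the flap.
- bowls: Bystander: stacked pair of blue plastic bowls, 140 mm across, 73 mm high, loose; origin under the centre.
- dish: Bystander: stainless pellet dish, 124 mm across, 45 mm high, loose; origin under the centre.
- trowel: Bystander: green handled trowel, 320 mm long, lying along its x, loose, up to 27 mm high, 70 mm wide.
- block1_mid (a point): Centre of a pressed hay block: straw-coloured brick, 90 (x) x 55 (y) x 32 mm (z), 0.07 to 0.14 kg, rigid, starts lying flat on the bench. May be absent (None).
- block2_mid (a point): Centre of a pressed hay block: straw-coloured brick, 90 (x) x 55 (y) x 32 mm (z), 0.07 to 0.14 kg, rigid, starts lying flat on the bench. May be absent (None).
- block3_mid (a point): Centre of a pressed hay block: straw-coloured brick, 90 (x) x 55 (y) x 32 mm (z), 0.07 to 0.14 kg, rigid, starts lying flat on the bench. May be absent (None).
- block4_mid (a point): Centre of a pressed hay block: straw-coloured brick, 90 (x) x 55 (y) x 32 mm (z), 0.07 to 0.14 kg, rigid, starts lying flat on the bench. May be absent (None).
- block5_mid (a point): Centre of a pressed hay block: straw-coloured brick, 90 (x) x 55 (y) x 32 mm (z), 0.07 to 0.14 kg, rigid, starts lying flat on the bench. May be absent (None).
There are look-alikes about, which are no part of the job. Leave any blue or grey look-alike of the part that bears block4_mid alone. What is shaped like the part that bears block5_mid but orange is not meant.

How it is judged:
By the outcome, as a careful person would: the job done as asked, in the order asked, and still so for the second after the job is handed in, with the robot touching nothing.
Of block1, block2, block3, block4, block5 only 3 to 5 are there at a start; the rules pass over those that are not, and their reading is None.
At some moment in a run one of block1, block2, block3, block4, block5 may be knocked a few centimetres aside while the robot is not near it.
Once in a run the grip may slacken for a moment while it holds something.
It also fails if it takes over 210 s, if anything falls off the work surface, if the arm or the gripper's body presses on something with over 40 N, if the wrist force passes 120 N, or if a joint passes its speed limit or range.

### The arm

A 6-joint arm with a two-finger parallel gripper is mounted at the origin on the work surface. World frame = base frame: x ahead of the robot, y to its left, z up, the work surface at z = 0. Lengths are in m, angles in degrees, forces in N, time in s.
With the tool pointing down it reaches from about 0.4 to 0.825 m from the base axis. Payload 7 kg.
Tool frame: the origin (TCP) lies at the very end of the fingers, on their centre line; the grasp point (between the pads) lies 19 mm behind it (ctrl.hold_point_z is the distance from the TCP to the grasp point, in m); z points along the fingers, y is the line along which they close (so a half turn about z gives the same grasp; the last joint's range is limited). The gripper opens to 88 mm and grips with 3 to 60 N. Pads are 19 mm wide; open, the fingers measure 130 mm over their backs; the gripper's body (78 mm by 193 mm) begins 47 mm behind the grasp point.
Start: joints at [-52.649, 20.546, 0.682, 0, -70.136, -16.507], TCP at [0.24, -0.631, 0.227] pointing down, gripper open.
Joint ranges: [-176.03, 176.03], [-82.01, 121.73], [-58.28, 71.71], [-173.87, 95.51], [-174.79, -0.11], [-173.66, 173.66]. Speed limits (degrees/s): [136.94, 136.94, 172.46, 180, 180, 180].

### API

Orientations are given as [roll, pitch, yaw] about the fixed x, y, z axes, in that order (R = Rz(yaw) Ry(pitch) Rx(roll)).
In Python, from plant import sensors, viewer, workorder, ctrl gives the robot as it stands.
- The arm moves only by the shell command python3 -m pendant 'ROWS'. ROWS is JSON, a list of rows, each a list of 3 entries, a list of its own where there are three numbers: the opening, from -1 (shut) to 1 (fully open), so that 0 is half open, then the shift along the tool's x, y, z in m, then the turn, a rotation vector about the tool's x, y, z in degrees. A call has 1 to 10 rows; each row is the pose to reach, as a shift and turn from the pose commanded when the call began, along the tool's axes at that moment; what a row does not reach only later rows make up. A row lasts 1/12 s, in which the tool goes at most 41.7 mm and 7.16 degrees, less where a joint would pass 70% of its speed; a pose out of reach is approached as far as the arm can. A call with a gripper value outside its range is refused whole. The fingers move at their own pace and stop on an object; the grip force is fixed at half the most. Time passes only in rows, so rows that repeat a pose let the fingers close. It gives the time, the measured TCP pose, the force, the opening and the grip force at its end, in the units of the state.
- sensors.get_obs(): the state, without advancing time (a new reading comes with each control period).
- viewer.snapshot(name): name is "side" or "top"; returns the picture (400x640x3 uint8, red, green, blue); there is no depth.
- viewer.camera_params(name): a dict with "fx", "fy", "cx", "cy" (pixels), "dist" ([k1, k2, p1, p2, k3] as OpenCV has them; the pictures are not rectified), "extrinsics" (4x4, takes a point from world to camera coordinates). Camera axes: x right, y up, looking along -z (the intrinsics and any distortion apply to the point x, -y, -z); pixel columns grow to the right and rows downward; lengths in m; the calibration is good to about 2 mm. A picture is of the moment at which its call begins. camera_params takes no time and is no camera call.
- workorder.close_job(): hands the job in; it is judged then, once.
The state is a dict: "clock": time; "joint_pos": joint angles; "qvel": joint speeds; "tau": joint torques, N m; "tool_pos": TCP position; "orientation": TCP orientation; "force": force on the tool from outside, world axes, zero at the start; "moment": the same for the moment, N m; "opening": finger opening in m; "gripper_force": force on a finger pad.
Only numpy, scipy, OpenCV 4.12 (cv2) and the standard library are available. Lean on these libraries where they do the work, as an engineer would, in place of code of your own. Each camera call takes 0.05 s, during which the arm holds its last target. There are 200 camera calls.

## Working session

There is one attempt and no reset: what is moved stays moved. The work goes in short steps, Python scripts to look and compute and a shell command to move; the robot and the scene stay as the last step left them, time stands still between calls to the robot, and variables do not carry over. Pictures are saved under pics/ and viewed, at most 14 in all, crops included, and the job is handed in when it is done.

```bash
mkdir -p pics; ls
python3 - <<'E'
from plant import sensors, viewer, workorder, ctrl
import cv2,numpy as np
np.set_printoptions(precision=4,suppress=True)
for n in("side","top"):
    im=viewer.snapshot(n); cv2.imwrite(f"pics/{n}0.png",cv2.resize(im[...,::-1],(800,500)));np.save(f"pics/{n}0.npy",im)
    p=viewer.camera_params(n); print(n,p)
print(sensors.get_obs(), ctrl.hold_point_z)
E
```

```text
pics
side {'fx': 406.10939136608766, 'fy': 406.10939136608766, 'cx': 324.34701130670874, 'cy': 204.2140223136915, 'dist': array([-0.048,  0.   ,  0.   ,  0.   ,  0.   ]), 'extrinsics': array([[-0.8299, -0.5579,  0.0095,  0.4207],
       [ 0.2953, -0.4246,  0.8559, -0.2841],
       [-0.4734,  0.7131,  0.5171, -0.9282],
       [ 0.    ,  0.    ,  0.    ,  1.    ]])}
top {'fx': 488.139698963788, 'fy': 488.139698963788, 'cx': 316.36703417713284, 'cy': 202.43612555281933, 'dist': array([0.0417, 0.    , 0.    , 0.    , 0.    ]), 'extrinsics': array([[-0.0156, -0.9999, -0.0017, -0.0244],
       [ 0.9963, -0.0157,  0.0841, -0.5586],
       [-0.0842, -0.0004,  0.9965, -1.6298],
       [ 0.    ,  0.    ,  0.    ,  1.    ]])}
{'clock': 0.1, 'joint_pos': array([-52.6473,  20.5895,   0.6424,  -0.0176, -70.1345, -16.5054]), 'qvel': array([-0.041 , -0.1311,  0.1088,  0.0706,  0.0372,  0.0591]), 'tau': array([ -0.0012, -58.4164,  29.375 ,   7.0154,   0.0101,  -0.0001]), 'tool_pos': array([ 0.24  , -0.6304,  0.2257]), 'orientation': array([ 179.9171,   -0.0073, -159.1586]), 'force': array([-0.0241, -0.1262, -0.1349]), 'moment': array([-0.0307,  0.0219, -0.0127]), 'gripper_force': 0.0, 'opening': 0.08765112483051307} 0.0188
```

View pics/side0.png

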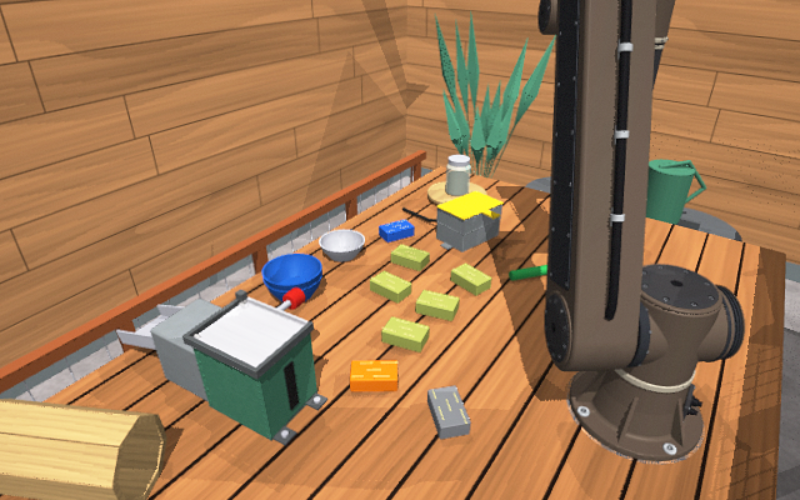

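View pics/top0.png

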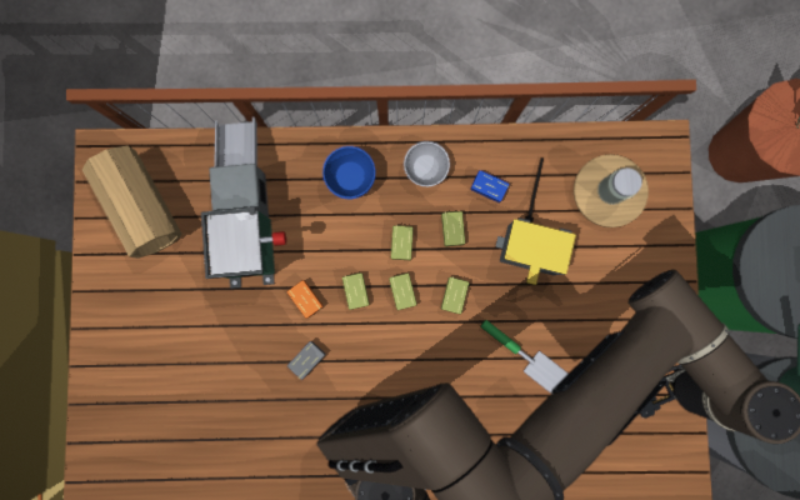

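Five straw blocks are in view (top picture at about (355,291), (403,291), (456,294), (402,242) and (454,228)). The feeder is at (235,240) with its knob at (279,239), and the switch box is at (540,245) with its tab towards the robot. Orange, grey and blue blocks are look-alikes.

```bash
cat > h.py <<'E'
from plant import sensors, viewer, workorder, ctrl
import cv2,numpy as np
from scipy.spatial.transform import Rotation as Ro
np.set_printoptions(precision=4,suppress=True)
def cam(n):
    p=viewer.camera_params(n);K=np.array([[p['fx'],0,p['cx']],[0,p['fy'],p['cy']],[0,0,1]]);return K,p['dist'],p['extrinsics']
def ray(n,uv):
    K,d,E=cam(n);q=cv2.undistortPoints(np.array([[uv]],float),K,d)[0,0]
    v=E[:3,:3].T@np.array([q[0],-q[1],-1]);return -E[:3,:3].T@E[:3,3],v/np.linalg.norm(v)
def plane(n,uv,z):
    c,v=ray(n,uv);return c+v*(z-c[2])/v[2]
def tri(a,b):
    (c1,v1),(c2,v2)=ray("top",a),ray("side",b)
    s=np.linalg.lstsq(np.c_[v1,-v2],c2-c1,rcond=None)[0];p,q=c1+s[0]*v1,c2+s[1]*v2
    return (p+q)/2,np.linalg.norm(p-q)
def proj(n,P):
    K,d,E=cam(n);q=E[:3,:3]@np.array(P)+E[:3,3];return cv2.projectPoints(np.array([[q[0],-q[1],-q[2]]]),np.zeros(3),np.zeros(3),K,d)[0][0,0]
def blobs(im,lo,hi,amin=60):
    m=cv2.inRange(cv2.cvtColor(im,cv2.COLOR_RGB2HSV),np.array(lo),np.array(hi))
    m=cv2.morphologyEx(m,cv2.MORPH_CLOSE,np.ones((3,3)))
    return sorted([c for c in cv2.findContours(m,0,cv2.CHAIN_APPROX_NONE)[0] if cv2.contourArea(c)>amin],key=cv2.contourArea,reverse=True)
def rect(n,c,z):
    P=np.array([plane(n,p[0],z)[:2] for p in c]);(x,y),(w,h),a=cv2.minAreaRect((P*1000).astype(np.float32))
    if w<h:w,h,a=h,w,a+90
    return np.array([x,y,w,h,(a+90)%180-90])   # long-side yaw
def blocks(im,n="top",z=.032):
    return [rect(n,c,z) for c in blobs(im,(28,60,80),(42,190,255))]
def cen(c): m=cv2.moments(c);return m['m10']/m['m00'],m['m01']/m['m00']
def go(pos,rpy):
    "shift and turn in tool axes from the present pose to pos/rpy (printed for typing)"
    o=sensors.get_obs();R=Ro.from_euler('xyz',o['orientation'],degrees=True);T=Ro.from_euler('xyz',rpy,degrees=True)
    d=R.inv().apply(np.array(pos)-o['tool_pos']);r=(R.inv()*T).as_rotvec(degrees=True)
    print("shift",d,"turn",r,"rows>=",max(np.linalg.norm(d)/.0417,np.linalg.norm(r)/7.16))
E
python3 - <<'E'
from h import *
t=np.load('pics/top0.npy');s=np.load('pics/side0.npy')
for b in blocks(t):print('blk',b)
hs=cv2.cvtColor(t,cv2.COLOR_RGB2HSV)
print('hsv',hs[int(242/1.25),int(402/1.25)],hs[int(250/1.25),int(540/1.25)],hs[191,223])
rk=blobs(t,(0,170,100),(5,255,255),20);sk=blobs(s,(0,170,100),(5,255,255),20)
for c in rk[:3]:print('redtop',cen(c),cv2.contourArea(c),rect("top",c,.165))
for c in sk[:3]:print('redside',cen(c),cv2.contourArea(c))
if rk and sk: print(tri(cen(rk[0]),cen(sk[0])))
for c in blobs(t,(24,200,150),(32,255,255))[:3]:print('yel',rect("top",c,.1065),cen(c))
w=blobs(t,(0,0,150),(180,40,255),300)
for c in w[:5]:print('white',cen(c),rect("top",c,.162))
E
```

```text
blk [ 442.6584 -189.5183   87.6916   55.2199  -14.9576]
blk [ 622.9733 -189.4232   90.4639   54.8321    4.4157]
blk [458.2071  76.4752  89.4526  55.2143  13.395 ]
blk [455.4008 -48.977   88.4299  56.1272  13.143 ]
blk [585.9101 -49.2772  88.2062  53.9598  -1.0174]
hsv [ 32  90 189] [ 26 154 227] [  1 183 190]
redtop (222.71621621621622, 190.44594594594594) 74.0 [587.9431 257.019   28.4594  27.8283  -0.0327]
redside (235.8294829482948, 237.78877887788778) 151.5
(array([0.5867, 0.2551, 0.1654]), np.float64(0.0035125465063719167))
white (186.81893348197693, 194.0553697510219) [580.7682 352.0999 155.9289 146.3815 -85.7008]
white (190.92795460152973, 114.4019245003701) [829.7115 355.7585 104.2864  68.8661   0.2071]
white (434.8418688230009, 296.534291704103) [ 263.5388 -377.032   119.8781   64.2507   50.2369]
white (411.9590395480226, 53.35946327683615) [1014.8108 -338.8021  131.1417   78.2248  -88.7555]
white (341.83704489218803, 129.1869918699187) [ 775.2903 -126.7524   94.982    88.9847  -14.8507]
```

Run:
```python
from h import *
t=np.load('pics/top0.npy')
for c in blobs(t,(22,130,150),(29,255,255))[:2]:
    M=cv2.morphologyEx(cv2.drawContours(np.zeros(t.shape[:2],np.uint8),[c],-1,255,-1),cv2.MORPH_OPEN,np.ones((15,15)))
    c2=cv2.findContours(M,0,cv2.CHAIN_APPROX_NONE)[0][0];print('yel',rect("top",c,.1065),'flap',rect("top",c2,.1065),cen(c2))
for v in (170,185,200):
  for c in blobs(t[150:240,150:215],(0,0,v),(180,30,255),300)[:1]:
    c=c+np.array([[150,150]]);print(v,rect("top",c,.162),cv2.boundingRect(c))
a=cv2.resize(t[155:235,150:240],None,fx=4.4,fy=6,interpolation=cv2.INTER_CUBIC)
a=cv2.resize(t[155:235,155:235],(480,480),interpolation=cv2.INTER_CUBIC); b=cv2.resize(t[165:235,395:465],(320,320),interpolation=cv2.INTER_CUBIC)
im=np.zeros((480,800,3),np.uint8);im[:,:480]=a;im[:320,480:]=b;cv2.imwrite('pics/crop1.png',im[...,::-1])
```

```text
yel [ 546.9308 -399.6871  162.7254  138.8252   74.7635] flap [ 559.7345 -403.1476  162.672   112.2969   74.7797] (431.8304132231405, 197.1122865013774)
170 [580.4193 356.7187 146.2437 145.828  -85.6908] (166, 170, 49, 49)
185 [579.4397 368.3887 145.1269 118.2387   4.7047] (167, 170, 41, 49)
200 [579.3105 368.3662 144.8547 116.8866   4.6399] (167, 170, 41, 49)
```

View pics/crop1.png

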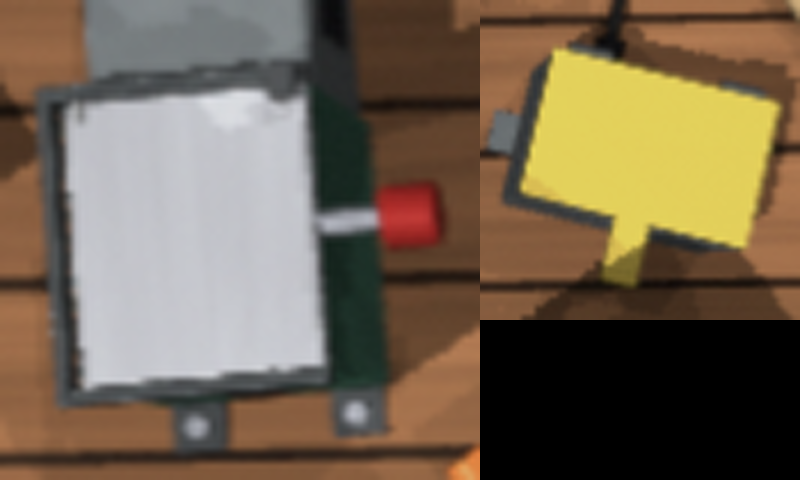

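The top view puts the feeder yaw at +4.7° with the knob at about (0.588, 0.255). The flap centre is at about (0.562, -0.404), with its x-axis at -15.2°.

```bash
python3 -c "
from h import *
go([.589,.255,.27],[180,0,-85.3])"
```

```text
shift [-0.6411  0.7034 -0.0433] turn [  0.0758   0.0472 -73.8586] rows>= 22.84794255640036
```

```bash
python3 -m pendant '[[1,[-0.05,0.055,-0.04],[0,0,-6]],[1,[-0.64,0.7,-0.04],[0,0,-74]],[1,[-0.64,0.7,-0.04],[0,0,-74]],[1,[-0.64,0.7,-0.04],[0,0,-74]],[1,[-0.64,0.7,-0.04],[0,0,-74]],[1,[-0.64,0.7,-0.04],[0,0,-74]],[1,[-0.64,0.7,-0.04],[0,0,-74]],[1,[-0.64,0.7,-0.04],[0,0,-74]],[1,[-0.64,0.7,-0.04],[0,0,-74]],[1,[-0.64,0.7,-0.04],[0,0,-74]]]'; python3 -c "
from h import *
go([.589,.255,.27],[180,0,-85.3])"
```

```text
clock: 0.93
tool_pos: [0.3915, -0.2461, 0.2546]
orientation: [-180.0, 0.0, -88.4]
force: [1.0, -0.0, -0.6]
opening: 0.0873
gripper_force: 0.0
shift [-0.4952 -0.2117 -0.0152] turn [-0.0111  0.008  -3.0571] rows>= 12.921470753934381
```

```bash
python3 -m pendant '[[1,[-0.495,-0.212,-0.015],[0,0,-3]],[1,[-0.495,-0.212,-0.015],[0,0,-3]],[1,[-0.495,-0.212,-0.015],[0,0,-3]],[1,[-0.495,-0.212,-0.015],[0,0,-3]],[1,[-0.495,-0.212,-0.015],[0,0,-3]],[1,[-0.495,-0.212,-0.015],[0,0,-3]],[1,[-0.495,-0.212,-0.015],[0,0,-3]],[1,[-0.495,-0.212,-0.015],[0,0,-3]],[1,[-0.495,-0.212,-0.015],[0,0,-3]],[1,[-0.495,-0.212,-0.015],[0,0,-3]]]' >/dev/null
python3 -m pendant '[[1,[-0.11,-0.04,0],[0,0,0]],[1,[-0.11,-0.04,0],[0,0,0]],[1,[-0.11,-0.04,0],[0,0,0]],[1,[-0.11,-0.04,0],[0,0,0]]]'; python3 -c "
from h import *
go([.589,.255,.143],[180,0,-85.3])"
```

```text
clock: 2.1
tool_pos: [0.5793, 0.2563, 0.2642]
orientation: [179.9, -0.0, -85.5]
force: [0.3, -0.9, -0.7]
opening: 0.0879
gripper_force: 0.0
shift [ 0.0019 -0.0098  0.1212] turn [ 0.0795 -0.0417 -0.2102] rows>= 2.915577417753361
```

Descend over the knob and close.

```bash
python3 -m pendant '[[1,[0.002,-0.01,0.03],[0,0,0]],[1,[0.002,-0.01,0.06],[0,0,0]],[1,[0.002,-0.01,0.09],[0,0,0]],[1,[0.002,-0.01,0.12],[0,0,0]],[1,[0.002,-0.01,0.121],[0,0,0]],[-1,[0.002,-0.01,0.121],[0,0,0]],[-1,[0.002,-0.01,0.121],[0,0,0]],[-1,[0.002,-0.01,0.121],[0,0,0]],[-1,[0.002,-0.01,0.121],[0,0,0]],[-1,[0.002,-0.01,0.121],[0,0,0]]]';python3 -m pendant '[[-1,[0,0,0],[0,0,0]],[-1,[0,0,0],[0,0,0]],[-1,[0,0,0],[0,0,0]]]';  python3 -c "
from h import *
o=sensors.get_obs()
go(o['tool_pos']+.115*np.array([.082,-.9966,0]),o['orientation'])"
```

```text
clock: 2.93
tool_pos: [0.5892, 0.2503, 0.147]
orientation: [-179.9, 0.1, -85.7]
force: [-0.4, -0.2, 0.0]
opening: 0.0599
gripper_force: 0.0
clock: 3.18
tool_pos: [0.5886, 0.2499, 0.1456]
orientation: [-180.0, 0.0, -85.7]
force: [0.9, -0.3, 0.6]
opening: 0.0398
gripper_force: 0.0
shift [ 0.115  -0.0008 -0.    ] turn [0. 0. 0.] rows>= 2.7577049074413837
```

```bash
python3 -m pendant '[[-1,[0,0,0],[0,0,0]],[-1,[0,0,0],[0,0,0]],[-1,[0,0,0],[0,0,0]],[-1,[0,0,0],[0,0,0]]]'; python3 -m pendant '[[-1,[0.012,0,0],[0,0,0]],[-1,[0.024,0,0],[0,0,0]],[-1,[0.036,0,0],[0,0,0]],[-1,[0.05,0,0],[0,0,0]],[-1,[0.064,0,0],[0,0,0]],[-1,[0.078,0,0],[0,0,0]],[-1,[0.092,0,0],[0,0,0]],[-1,[0.104,0,0],[0,0,0]],[-1,[0.112,0,0],[0,0,0]],[-1,[0.117,0,0],[0,0,0]]]';python3 -m pendant '[[-1,[0.001,0,0],[0,0,0]],[-1,[0.001,0,0],[0,0,0]]]'
```

```text
clock: 3.52
tool_pos: [0.5887, 0.2499, 0.1454]
orientation: [-180.0, 0.0, -85.7]
force: [0.8, -0.5, 1.6]
opening: 0.0332
gripper_force: 30.0
clock: 4.35
tool_pos: [0.5978, 0.1347, 0.1454]
orientation: [-179.9, 0.3, -85.8]
force: [-8.6, 32.0, 4.7]
opening: 0.0334
gripper_force: 30.0
clock: 4.52
tool_pos: [0.5976, 0.135, 0.1454]
orientation: [-179.9, 0.3, -85.7]
force: [-2.0, 14.5, 0.9]
opening: 0.0335
gripper_force: 30.0
```

```bash
python3 -m pendant '[[0.2,[0,0,0],[0,0,0]],[0.2,[0,0,0],[0,0,0]],[0.2,[0,0,0],[0,0,0]],[0.2,[0,0,0],[0,0,0]],[0.4,[0,0,-0.035],[0,0,0]],[1,[0,0,-0.07],[0,0,0]],[1,[0,0,-0.1],[0,0,0]]]'; python3 -c "
from h import *
go([.458,.076,.22],[180,0,-166.6])"
```

```text
clock: 5.1
tool_pos: [0.5973, 0.1313, 0.2468]
orientation: [180.0, -0.1, -85.7]
force: [0.8, 0.6, 0.2]
opening: 0.0669
gripper_force: 0.0
shift [0.0447 0.143  0.0269] turn [-0.0179 -0.0785 80.885 ] rows>= 11.296793392638063
```

```bash
python3 -m pendant '[[1,[0.045,0.143,0.0],[0,0,81]],[1,[0.045,0.143,0.0],[0,0,81]],[1,[0.045,0.143,0.0],[0,0,81]],[1,[0.045,0.143,0.0],[0,0,81]],[1,[0.045,0.143,0.0],[0,0,81]],[1,[0.045,0.143,0.02],[0,0,81]],[1,[0.045,0.143,0.025],[0,0,81]],[1,[0.045,0.143,0.025],[0,0,81]],[1,[0.045,0.143,0.025],[0,0,81]],[1,[0.045,0.143,0.025],[0,0,81]]]'; python3 -c "
from h import *
t=viewer.snapshot('top');np.save('pics/top1.npy',t)
s=viewer.snapshot('side')
im=np.zeros((600,800,3),np.uint8)
im[:,:400]=cv2.resize(t[150:255,150:220],(400,600),interpolation=cv2.INTER_CUBIC);im[:,400:]=cv2.resize(s[180:360,130:250],(400,600));cv2.imwrite('pics/c2.png',im[...,::-1])
for b in blocks(t):print(b)
hs=cv2.cvtColor(t,cv2.COLOR_RGB2HSV)
for c in blobs(t[150:240,150:230],(0,170,100),(5,255,255),20):print(plane('top',np.array(cen(c))+150,.165))
go([.458,.076,.012],[180,0,-166.6])"
```

```text
clock: 5.93
tool_pos: [0.4578, 0.0759, 0.22]
orientation: [-180.0, -0.1, -157.7]
force: [-0.1, -0.5, 0.5]
opening: 0.0876
gripper_force: 0.0
[ 442.6628 -189.6231   87.6812   55.13    -14.8648]
[586.836  -49.9249  88.3973  52.4146  -3.7145]
[ 622.5887 -190.5872   89.0271   52.3904    4.4105]
[454.9004 -50.3371  86.8305  52.0405  13.0346]
shift [-0.0002  0.      0.2081] turn [-0.0194 -0.038   9.1195] rows>= 4.990456100790062
```

View pics/c2.png

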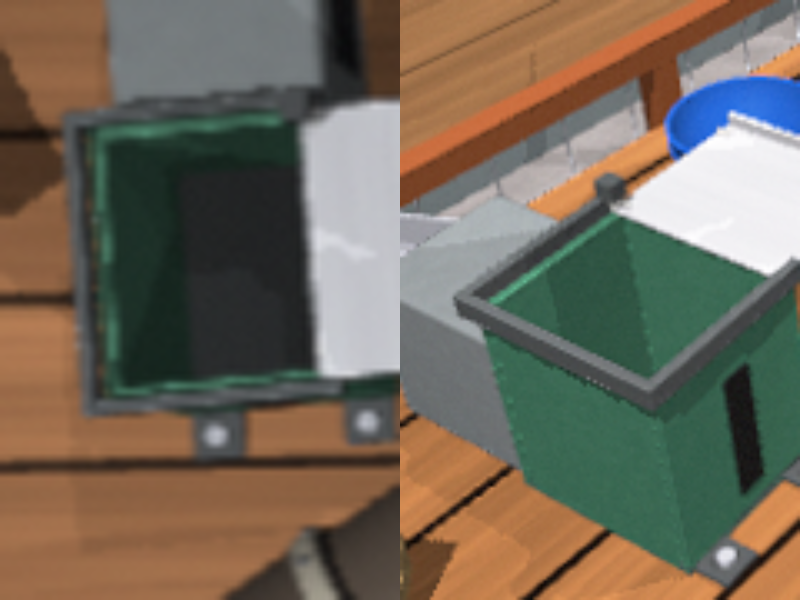

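The left crop shows the gate fully out and the hopper opening spanning crop x 105–315, y 120–390. Next I pick block C.

```bash
python3 -m pendant '[[1,[0,0,0.04],[0,0,5]],[1,[0,0,0.08],[0,0,9]],[1,[0,0,0.12],[0,0,9]],[1,[0,0,0.16],[0,0,9]],[1,[0,0,0.19],[0,0,9]],[1,[0,0,0.205],[0,0,9]],[-1,[0,0,0.207],[0,0,9]],[-1,[0,0,0.207],[0,0,9]],[-1,[0,0,0.207],[0,0,9]],[-1,[0,0,0.207],[0,0,9]]]'; python3 -m pendant '[[-1,[0,0,0],[0,0,0]],[-1,[0,0,0],[0,0,0]],[-1,[0,0,0],[0,0,0]]]'; python3 -c "
from h import *
P=[plane('top',p,.158) for p in [(167.5,171),(202.5,171.9),(170.6,218.2),(205.6,215.6)]];print(np.array(P),np.mean(P,0))
t=np.mean(P,0)
c=np.array([.5794,.3684]);a=np.radians(4.7);X=np.array([np.cos(a),np.sin(a)])
for s in(-1,1):
  p=c+s*.036*X;print(p)
  go([*p,.25],[180,0,-85.3])"
```

```text
clock: 6.87
tool_pos: [0.4592, 0.0772, 0.0147]
orientation: [180.0, 0.1, -166.2]
force: [0.0, 0.8, 0.0]
opening: 0.0664
gripper_force: 0.0
clock: 7.12
tool_pos: [0.459, 0.0772, 0.0145]
orientation: [180.0, 0.1, -166.3]
force: [-1.6, 1.0, 7.2]
opening: 0.0547
gripper_force: 29.8
[[0.6524 0.4291 0.158 ]
 [0.648  0.3206 0.158 ]
 [0.505  0.4182 0.158 ]
 [0.5113 0.3105 0.158 ]] [0.5792 0.3696 0.158 ]
[0.5435 0.3655]
shift [-0.151   0.2602 -0.2349] turn [ -0.0633   0.1483 -80.9836] rows>= 11.310575569882786
[0.6153 0.3713]
shift [-0.2221  0.2489 -0.2348] turn [ -0.0633   0.1483 -80.9836] rows>= 11.310575569882786
```

```bash
python3 -m pendant '[[-1,[0,0,-0.04],[0,0,0]],[-1,[0,0,-0.08],[0,0,-7]],[-1,[0,0,-0.12],[0,0,-14]],[-1,[0,0,-0.16],[0,0,-21]],[-1,[-0.01,0.02,-0.2],[0,0,-28]],[-1,[-0.02,0.04,-0.235],[0,0,-35]],[-1,[-0.15,0.26,-0.235],[0,0,-81]],[-1,[-0.15,0.26,-0.235],[0,0,-81]],[-1,[-0.15,0.26,-0.235],[0,0,-81]],[-1,[-0.15,0.26,-0.235],[0,0,-81]]]'; python3 -c "
from h import *
go([.5435,.3655,.25],[180,0,-85.3])"
```

```text
clock: 7.95
tool_pos: [0.516, 0.2793, 0.2481]
orientation: [-180.0, 0.1, -102.3]
force: [0.8, -0.6, -0.0]
opening: 0.0549
gripper_force: 29.8
shift [-0.09   -0.0085 -0.0017] turn [ -0.053    0.09   -17.0081] rows>= 2.3754738407966376
```

```bash
python3 -m pendant '[[-1,[-0.09,-0.008,0],[0,0,-17]],[-1,[-0.09,-0.008,0],[0,0,-17]],[-1,[-0.09,-0.008,0],[0,0,-17]],[-1,[-0.09,-0.008,0.04],[0,0,-17]],[-1,[-0.09,-0.008,0.06],[0,0,-17]],[-1,[-0.09,-0.008,0.07],[0,0,-17]],[-1,[-0.09,-0.008,0.07],[0,0,-17]]]';  python3 -c "
from h import *
go([.5435,.3655,.177],[180,0,-85.3])"
```

```text
clock: 8.53
tool_pos: [0.5424, 0.3626, 0.1746]
orientation: [179.8, -0.2, -85.7]
force: [0.2, 0.2, -1.4]
opening: 0.0547
gripper_force: 29.8
shift [-0.0028 -0.0013 -0.0024] turn [ 0.1997 -0.1671 -0.3712] rows>= 0.09507593876531259
```

```bash
python3 -m pendant '[[-1,[-0.003,-0.001,-0.001],[0,0,0]],[0.6,[-0.003,-0.001,-0.001],[0,0,0]],[0.6,[-0.003,-0.001,-0.001],[0,0,0]],[0.6,[-0.003,-0.001,-0.001],[0,0,0]],[0.6,[-0.003,-0.001,-0.001],[0,0,0]],[0.6,[-0.003,-0.001,-0.001],[0,0,0]],[0.6,[-0.003,-0.001,-0.03],[0,0,0]],[1,[-0.003,-0.001,-0.06],[0,0,0]],[1,[-0.003,-0.001,-0.06],[0,0,0]]]';  python3 -c "
from h import *
go([.455,-.0495,.2],[180,0,-167])"
```

```text
clock: 9.28
tool_pos: [0.5469, 0.3682, 0.2439]
orientation: [-179.5, 0.3, -85.6]
force: [0.7, 0.2, 1.8]
opening: 0.0785
gripper_force: 0.0
shift [0.4096 0.1238 0.041 ] turn [-0.1864  0.5468 81.3727] rows>= 11.36518859602032
```

```bash
python3 -m pendant '[[1,[0.41,0.124,0],[0,0,81]],[1,[0.41,0.124,0],[0,0,81]],[1,[0.41,0.124,0],[0,0,81]],[1,[0.41,0.124,0],[0,0,81]],[1,[0.41,0.124,0],[0,0,81]],[1,[0.41,0.124,0.02],[0,0,81]],[1,[0.41,0.124,0.04],[0,0,81]],[1,[0.41,0.124,0.04],[0,0,81]],[1,[0.41,0.124,0.04],[0,0,81]],[1,[0.41,0.124,0.04],[0,0,81]]]'; python3 -m pendant '[[1,[0.016,0.01,0],[0,0,9]],[1,[0.016,0.01,0],[0,0,9]]]';python3 -c "
from h import *
t=viewer.snapshot('top');np.save('pics/top2.npy',t)
im=np.zeros((300,600,3),np.uint8)
im[:,:300]=cv2.resize(t[155:225,150:220],(300,300),interpolation=cv2.INTER_CUBIC);
s=viewer.snapshot('side');im[:,300:]=cv2.resize(s[230:310,140:220],(300,300));cv2.imwrite('pics/c3.png',im[...,::-1])
for b in blocks(t):print(b)
go([.455,-.0495,.012],[180,0,-167])"
```

```text
clock: 10.12
tool_pos: [0.4542, -0.0383, 0.2004]
orientation: [-180.0, 0.1, -157.6]
force: [1.1, -0.6, -0.2]
opening: 0.088
gripper_force: 0.0
clock: 10.28
tool_pos: [0.4332, -0.0365, 0.1998]
orientation: [180.0, -0.1, -167.1]
force: [0.6, 0.3, -0.4]
opening: 0.0877
gripper_force: 0.0
[ 623.6624 -189.2625   89.2232   54.7686    3.7486]
[585.9239 -49.2775  88.1789  53.9597  -1.0178]
[ 442.0449 -190.3291   88.1371   51.0745  -15.4915]
[572.8952 374.2626  80.1004  51.8517  69.4349]
shift [-0.0146 -0.0191  0.1887] turn [0.0067 0.0918 0.6029] rows>= 4.561277648938013
```

View pics/c3.png

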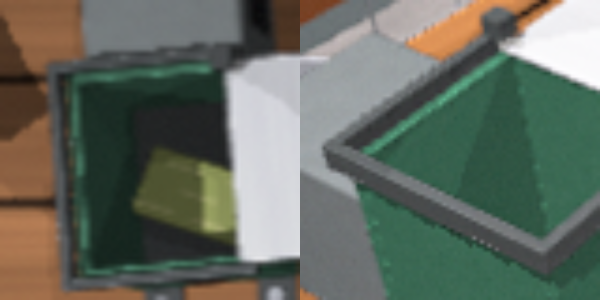

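The first block lies flat in the hopper, slightly turned (crop at about (185,195)). Next is block D.

```bash
python3 -m pendant '[[1,[-0.015,-0.019,0.03],[0,0,0.5]],[1,[-0.015,-0.019,0.07],[0,0,0.5]],[1,[-0.015,-0.019,0.11],[0,0,0.5]],[1,[-0.015,-0.019,0.15],[0,0,0.5]],[1,[-0.015,-0.019,0.18],[0,0,0.5]],[1,[-0.015,-0.019,0.189],[0,0,0.5]],[-1,[-0.015,-0.019,0.189],[0,0,0.5]],[-1,[-0.015,-0.019,0.189],[0,0,0.5]],[-1,[-0.015,-0.019,0.189],[0,0,0.5]],[-1,[-0.015,-0.019,0.189],[0,0,0.5]]]'; python3 -m pendant '[[-1,[0,0,0],[0,0,0]],[-1,[0,0,0],[0,0,0]],[-1,[0,0,0],[0,0,0]]]'; python3 -c "
from h import *
go([.6153,.3713,.25],[180,0,-85.3])"
```

```text
clock: 11.22
tool_pos: [0.4571, -0.0479, 0.013]
orientation: [180.0, 0.2, -166.7]
force: [0.6, 0.5, -0.2]
opening: 0.0664
gripper_force: 0.0
clock: 11.47
tool_pos: [0.4563, -0.0482, 0.0124]
orientation: [180.0, 0.2, -166.8]
force: [-1.3, 1.6, 9.1]
opening: 0.0545
gripper_force: 30.0
shift [-0.2514  0.372  -0.2369] turn [ -0.1015   0.1285 -81.4655] rows>= 12.173453310112235
```

```bash
python3 -m pendant '[[-1,[0,0,-0.04],[0,0,0]],[-1,[-0.003,0.005,-0.08],[0,0,-7]],[-1,[-0.006,0.009,-0.12],[0,0,-14]],[-1,[-0.01,0.015,-0.16],[0,0,-21]],[-1,[-0.013,0.02,-0.2],[0,0,-28]],[-1,[-0.02,0.04,-0.235],[0,0,-35]],[-1,[-0.25,0.37,-0.235],[0,0,-81]],[-1,[-0.25,0.37,-0.235],[0,0,-81]],[-1,[-0.25,0.37,-0.235],[0,0,-81]],[-1,[-0.25,0.37,-0.235],[0,0,-81]]]'; python3 -c "
from h import *
go([.6153,.3713,.25],[180,0,-85.3])"
```

```text
clock: 12.3
tool_pos: [0.5274, 0.1516, 0.2473]
orientation: [-179.9, 0.1, -102.8]
force: [0.8, -0.5, -0.2]
opening: 0.0549
gripper_force: 30.0
shift [-0.2337 -0.0371 -0.0022] turn [ -0.0855   0.0899 -17.5028] rows>= 5.675388703286641
```

```bash
python3 -m pendant '[[-1,[-0.234,-0.037,-0.002],[0,0,-17.5]],[-1,[-0.234,-0.037,-0.002],[0,0,-17.5]],[-1,[-0.234,-0.037,-0.002],[0,0,-17.5]],[-1,[-0.234,-0.037,-0.002],[0,0,-17.5]],[-1,[-0.234,-0.037,-0.002],[0,0,-17.5]],[-1,[-0.234,-0.037,-0.002],[0,0,-17.5]],[-1,[-0.234,-0.037,0.03],[0,0,-17.5]],[-1,[-0.234,-0.037,0.06],[0,0,-17.5]],[-1,[-0.234,-0.037,0.07],[0,0,-17.5]],[-1,[-0.234,-0.037,0.07],[0,0,-17.5]]]'; python3 -c "
from h import *
go([.6153,.3713,.176],[180,0,-85.3])"
```

```text
clock: 13.13
tool_pos: [0.6153, 0.3686, 0.1739]
orientation: [179.8, -0.1, -85.6]
force: [0.3, -1.2, -0.1]
opening: 0.0548
gripper_force: 30.0
shift [-0.0027 -0.0002 -0.0021] turn [ 0.198  -0.1491 -0.3244] rows>= 0.08220866658206159
```

```bash
python3 -m pendant '[[-1,[-0.003,0,-0.002],[0,0,0]],[0.6,[-0.003,0,-0.002],[0,0,0]],[0.6,[-0.003,0,-0.002],[0,0,0]],[0.6,[-0.003,0,-0.002],[0,0,0]],[0.6,[-0.003,0,-0.002],[0,0,0]],[0.6,[-0.003,0,-0.002],[0,0,0]],[0.6,[-0.003,0,-0.03],[0,0,0]],[1,[-0.003,0,-0.06],[0,0,0]],[1,[-0.003,0,-0.06],[0,0,0]]]';  python3 -c "
from h import *
go([.586,-.0495,.2],[180,0,-181])"
```

```text
clock: 13.88
tool_pos: [0.6188, 0.3734, 0.2433]
orientation: [-179.5, 0.2, -85.6]
force: [1.4, 0.1, 2.7]
opening: 0.0783
gripper_force: 0.0
shift [0.4193 0.0655 0.0411] turn [-0.173   0.5694 95.3966] rows>= 13.323801204084575
```

```bash
python3 -m pendant '[[1,[0.42,0.065,0],[0,0,95]],[1,[0.42,0.065,0],[0,0,95]],[1,[0.42,0.065,0],[0,0,95]],[1,[0.42,0.065,0],[0,0,95]],[1,[0.42,0.065,0],[0,0,95]],[1,[0.42,0.065,0.02],[0,0,95]],[1,[0.42,0.065,0.04],[0,0,95]],[1,[0.42,0.065,0.04],[0,0,95]],[1,[0.42,0.065,0.04],[0,0,95]],[1,[0.42,0.065,0.04],[0,0,95]]]'; python3 -c "
from h import *
t=viewer.snapshot('top');np.save('pics/top3.npy',t)
cv2.imwrite('pics/c4.png',cv2.resize(t[155:225,150:220],(300,300),interpolation=cv2.INTER_CUBIC)[...,::-1])
for b in blocks(t):print(b)
go([.586,-.0495,.012],[180,0,-181])"
```

```text
clock: 14.72
tool_pos: [0.5839, -0.0414, 0.1988]
orientation: [-180.0, 0.1, -157.6]
force: [0.8, -0.1, -0.5]
opening: 0.0877
gripper_force: 0.0
[590.6956 387.0889 119.1265  80.591    4.9006]
[ 442.2474 -189.5818   87.798    54.922   -16.0813]
[ 622.8779 -190.5214   88.1163   52.8566    3.902 ]
[562.101  -48.8853  53.9528  40.5954  89.0988]
shift [-0.0035 -0.0041  0.1849] turn [-0.0258 -0.1624 22.6781] rows>= 4.4347487938899315
```

View pics/c4.png

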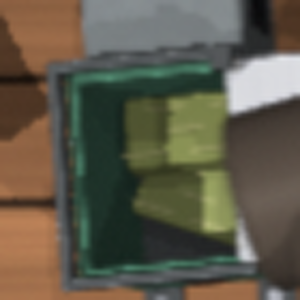

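Both blocks lie flat side by side. Next is block E.

```bash
python3 -m pendant '[[1,[-0.003,-0.008,0.03],[0,0,7]],[1,[-0.003,-0.008,0.06],[0,0,14]],[1,[-0.003,-0.008,0.09],[0,0,21]],[1,[-0.003,-0.008,0.13],[0,0,22.5]],[1,[-0.003,-0.008,0.165],[0,0,22.5]],[1,[-0.003,-0.008,0.185],[0,0,22.5]],[1,[-0.003,-0.008,0.185],[0,0,22.5]],[-1,[-0.003,-0.008,0.185],[0,0,22.5]],[-1,[-0.003,-0.008,0.185],[0,0,22.5]],[-1,[-0.003,-0.008,0.185],[0,0,22.5]]]'; python3 -m pendant '[[-1,[0,0,0],[0,0,0]],[-1,[0,0,0],[0,0,0]],[-1,[0,0,0],[0,0,0]],[-1,[0,0,0],[0,0,0]]]'; python3 -c "
from h import *
go([.5435,.3655,.25],[180,0,-85.3])"
```

```text
clock: 15.6
tool_pos: [0.5917, -0.0454, 0.0157]
orientation: [180.0, 0.2, -179.7]
force: [-0.2, 0.3, 0.6]
opening: 0.0731
gripper_force: 0.0
clock: 15.93
tool_pos: [0.591, -0.0456, 0.015]
orientation: [180.0, 0.1, -179.7]
force: [-1.3, -0.0, 7.2]
opening: 0.0552
gripper_force: 29.6
shift [ 0.0452  0.4114 -0.235 ] turn [ -0.0954   0.1052 -94.4443] rows>= 13.190558947400406
```

```bash
python3 -m pendant '[[-1,[0,0,-0.04],[0,0,0]],[-1,[0,0.005,-0.08],[0,0,-7]],[-1,[0,0.01,-0.12],[0,0,-14]],[-1,[0,0.015,-0.16],[0,0,-21]],[-1,[0,0.02,-0.2],[0,0,-28]],[-1,[0.005,0.04,-0.235],[0,0,-35]],[-1,[0.045,0.41,-0.235],[0,0,-94]],[-1,[0.045,0.41,-0.235],[0,0,-94]],[-1,[0.045,0.41,-0.235],[0,0,-94]],[-1,[0.045,0.41,-0.235],[0,0,-94]]]'; python3 -c "
from h import *
go([.5435,.3655,.25],[180,0,-85.3])"
```

```text
clock: 16.77
tool_pos: [0.5655, 0.1615, 0.2492]
orientation: [-180.0, 0.1, -115.8]
force: [1.4, -0.0, -1.1]
opening: 0.0557
gripper_force: 29.5
shift [-0.1741  0.1086 -0.0006] turn [ -0.0229   0.0632 -30.5019] rows>= 4.920854059750081
```

```bash
python3 -m pendant '[[-1,[-0.174,0.109,0],[0,0,-30.5]],[-1,[-0.174,0.109,0],[0,0,-30.5]],[-1,[-0.174,0.109,0],[0,0,-30.5]],[-1,[-0.174,0.109,0],[0,0,-30.5]],[-1,[-0.174,0.109,0],[0,0,-30.5]],[-1,[-0.174,0.109,0],[0,0,-30.5]],[-1,[-0.174,0.109,0.03],[0,0,-30.5]],[-1,[-0.174,0.109,0.06],[0,0,-30.5]],[-1,[-0.174,0.109,0.071],[0,0,-30.5]],[-1,[-0.174,0.109,0.071],[0,0,-30.5]]]'; python3 -c "
from h import *
go([.5435,.3655,.176],[180,0,-85.3])"
```

```text
clock: 17.6
tool_pos: [0.5436, 0.3631, 0.1748]
orientation: [179.8, -0.2, -85.6]
force: [-0.1, -1.0, -1.5]
opening: 0.0552
gripper_force: 29.8
shift [-0.0024 -0.     -0.0012] turn [ 0.2331 -0.1769 -0.3275] rows>= 0.06363127784734027
```

```bash
python3 -m pendant '[[-1,[-0.008,0,-0.001],[0,0,0]],[-1,[-0.008,0,-0.001],[0,0,0]],[0.6,[-0.008,0,-0.001],[0,0,0]],[0.6,[-0.008,0,-0.001],[0,0,0]],[0.6,[-0.008,0,-0.001],[0,0,0]],[0.6,[-0.008,0,-0.001],[0,0,0]],[0.6,[-0.008,0,-0.001],[0,0,0]],[0.6,[-0.008,0,-0.03],[0,0,0]],[1,[-0.008,0,-0.06],[0,0,0]],[1,[-0.008,0,-0.06],[0,0,0]]]';  python3 -c "
from h import *
go([.623,-.19,.2],[180,0,-176])"
```

```text
clock: 18.43
tool_pos: [0.5469, 0.3735, 0.2443]
orientation: [-179.6, 0.3, -85.6]
force: [0.8, 0.9, 2.3]
opening: 0.0783
gripper_force: 0.0
shift [ 0.5679 -0.032   0.042 ] turn [-0.1441  0.5539 90.4294] rows>= 13.67693609820753
```

```bash
python3 -m pendant '[[1,[0.568,-0.032,0],[0,0,90]],[1,[0.568,-0.032,0],[0,0,90]],[1,[0.568,-0.032,0],[0,0,90]],[1,[0.568,-0.032,0],[0,0,90]],[1,[0.568,-0.032,0],[0,0,90]],[1,[0.568,-0.032,0],[0,0,90]],[1,[0.568,-0.032,0.04],[0,0,90]],[1,[0.568,-0.032,0.04],[0,0,90]],[1,[0.568,-0.032,0.04],[0,0,90]],[1,[0.568,-0.032,0.04],[0,0,90]]]'; python3 -c "
from h import *
t=viewer.snapshot('top');np.save('pics/top4.npy',t)
for b in blocks(t):print(b)
go([.623,-.19,.2],[180,0,-176])"
```

```text
clock: 19.27
tool_pos: [0.5995, -0.0416, 0.2171]
orientation: [-180.0, 0.1, -157.6]
force: [1.3, 0.1, -0.2]
opening: 0.0877
gripper_force: 0.0
[588.0529 384.9491 122.4095  78.8575   3.1363]
[ 441.9797 -189.0692   89.3744   54.5156  -14.7033]
[ 622.8873 -190.6815   88.0968   52.5613    3.8678]
shift [ 0.0304 -0.1412  0.0159] turn [-0.0642 -0.102  17.6972] rows>= 3.485728615610375
```

```bash
python3 -m pendant '[[1,[0.03,-0.141,0.015],[0,0,17.5]],[1,[0.03,-0.141,0.015],[0,0,17.5]],[1,[0.03,-0.141,0.015],[0,0,17.5]],[1,[0.03,-0.141,0.015],[0,0,17.5]],[1,[0.03,-0.141,0.015],[0,0,17.5]]]'; python3 -c "
from h import *
t=viewer.snapshot('top');np.save('pics/top5.npy',t)
cv2.imwrite('pics/c5.png',cv2.resize(t[155:225,150:220],(300,300),interpolation=cv2.INTER_CUBIC)[...,::-1])
go([.623,-.19,.012],[180,0,-176])"
```

```text
clock: 19.73
tool_pos: [0.6262, -0.1854, 0.2006]
orientation: [-180.0, -0.1, -175.0]
force: [0.1, 0.8, -0.7]
opening: 0.0876
gripper_force: 0.0
shift [ 0.0034 -0.0061  0.1889] turn [-0.0003 -0.0727  1.0768] rows>= 4.533021136513389
```

View pics/c5.png

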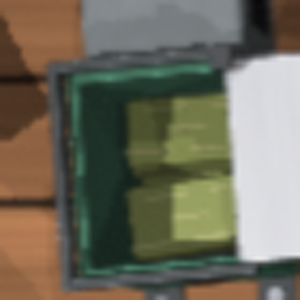

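Three blocks are in, seated neatly. Now block B.

```bash
python3 -m pendant '[[1,[0.004,-0.006,0.04],[0,0,1]],[1,[0.004,-0.006,0.08],[0,0,1]],[1,[0.004,-0.006,0.12],[0,0,1]],[1,[0.004,-0.006,0.155],[0,0,1]],[1,[0.004,-0.006,0.18],[0,0,1]],[1,[0.004,-0.006,0.189],[0,0,1]],[-1,[0.004,-0.006,0.189],[0,0,1]],[-1,[0.004,-0.006,0.189],[0,0,1]],[-1,[0.004,-0.006,0.189],[0,0,1]],[-1,[0.004,-0.006,0.189],[0,0,1]]]'; python3 -m pendant '[[-1,[0,0,0],[0,0,0]],[-1,[0,0,0],[0,0,0]],[-1,[0,0,0],[0,0,0]]]'; python3 -c "
from h import *
go([.6153,.3713,.25],[180,0,-85.3])"
```

```text
clock: 20.62
tool_pos: [0.6246, -0.1875, 0.0153]
orientation: [-180.0, 0.2, -175.7]
force: [-0.8, 0.3, -0.3]
opening: 0.0665
gripper_force: 0.0
clock: 20.87
tool_pos: [0.624, -0.1877, 0.0145]
orientation: [-180.0, 0.1, -175.7]
force: [-1.6, 1.0, 6.5]
opening: 0.0549
gripper_force: 30.0
shift [-0.0337  0.558  -0.2357] turn [ -0.1334   0.0899 -90.4154] rows>= 14.547245615547347
```

```bash
python3 -m pendant '[[-1,[0,0,-0.04],[0,0,0]],[-1,[0,0.005,-0.08],[0,0,-7]],[-1,[0,0.01,-0.12],[0,0,-14]],[-1,[0,0.015,-0.16],[0,0,-21]],[-1,[0,0.025,-0.2],[0,0,-28]],[-1,[-0.005,0.045,-0.235],[0,0,-35]],[-1,[-0.034,0.558,-0.235],[0,0,-90]],[-1,[-0.034,0.558,-0.235],[0,0,-90]],[-1,[-0.034,0.558,-0.235],[0,0,-90]],[-1,[-0.034,0.558,-0.235],[0,0,-90]]]'; python3 -c "
from h import *
go([.6153,.3713,.25],[180,0,-85.3])"
```

```text
clock: 21.7
tool_pos: [0.6209, 0.0259, 0.2484]
orientation: [-180.0, 0.0, -111.8]
force: [1.9, -0.5, -1.7]
opening: 0.0551
gripper_force: 30.0
shift [-0.3187  0.1333 -0.0014] turn [ -0.0283   0.0442 -26.4785] rows>= 8.28350947565467
```

```bash
python3 -m pendant '[[-1,[-0.319,0.133,0],[0,0,-26.5]],[-1,[-0.319,0.133,0],[0,0,-26.5]],[-1,[-0.319,0.133,0],[0,0,-26.5]],[-1,[-0.319,0.133,0],[0,0,-26.5]],[-1,[-0.319,0.133,0],[0,0,-26.5]],[-1,[-0.319,0.133,0],[0,0,-26.5]],[-1,[-0.319,0.133,0],[0,0,-26.5]],[-1,[-0.319,0.133,0],[0,0,-26.5]],[-1,[-0.319,0.133,0],[0,0,-26.5]],[-1,[-0.319,0.133,0.03],[0,0,-26.5]]]'; python3 -m pendant '[[-1,[0,0,0.025],[0,0,0]],[-1,[0,0,0.042],[0,0,0]],[-1,[0,0,0.042],[0,0,0]]]';python3 -c "
from h import *
go([.6153,.3713,.176],[180,0,-85.3])"
```

```text
clock: 22.53
tool_pos: [0.6201, 0.3754, 0.223]
orientation: [-179.5, 0.3, -85.3]
force: [1.5, 0.7, 0.7]
opening: 0.0549
gripper_force: 30.0
clock: 22.78
tool_pos: [0.6173, 0.3696, 0.1733]
orientation: [179.9, -0.1, -85.6]
force: [0.2, 0.5, -0.6]
opening: 0.0546
gripper_force: 30.0
shift [-0.0018  0.0018 -0.0027] turn [ 0.1421 -0.0989 -0.2551] rows>= 0.0886358704378774
```

```bash
python3 -m pendant '[[-1,[-0.003,0.002,-0.003],[0,0,0]],[-1,[-0.003,0.002,-0.003],[0,0,0]],[0.6,[-0.003,0.002,-0.003],[0,0,0]],[0.6,[-0.003,0.002,-0.003],[0,0,0]],[0.6,[-0.003,0.002,-0.003],[0,0,0]],[0.6,[-0.003,0.002,-0.003],[0,0,0]],[0.6,[-0.003,0.002,-0.003],[0,0,0]],[0.6,[-0.003,0.002,-0.03],[0,0,0]],[1,[-0.003,0.002,-0.06],[0,0,0]],[1,[-0.003,0.002,-0.06],[0,0,0]]]';  python3 -c "
from h import *
go([.4425,-.1895,.2],[180,0,-195])"
```

```text
clock: 23.62
tool_pos: [0.6186, 0.3739, 0.2428]
orientation: [-179.5, 0.2, -85.5]
force: [0.4, 0.9, 2.3]
opening: 0.0785
gripper_force: 0.0
shift [0.5482 0.2196 0.0389] turn [ -0.1039   0.5947 109.4487] rows>= 15.28635933837113
```

```bash
python3 -m pendant '[[1,[0.548,0.22,0],[0,0,109]],[1,[0.548,0.22,0],[0,0,109]],[1,[0.548,0.22,0],[0,0,109]],[1,[0.548,0.22,0],[0,0,109]],[1,[0.548,0.22,0],[0,0,109]],[1,[0.548,0.22,0],[0,0,109]],[1,[0.548,0.22,0.04],[0,0,109]],[1,[0.548,0.22,0.04],[0,0,109]],[1,[0.548,0.22,0.04],[0,0,109]],[1,[0.548,0.22,0.04],[0,0,109]]]'; python3 -c "
from h import *
go([.4425,-.1895,.2],[180,0,-195])"
```

```text
clock: 24.45
tool_pos: [0.4905, -0.0253, 0.2167]
orientation: [-180.0, 0.1, -157.5]
force: [0.8, -0.7, 0.8]
opening: 0.0876
gripper_force: 0.0
shift [ 0.1071 -0.1334  0.0166] turn [ 0.0184  0.0826 37.4649] rows>= 5.232547655666068
```

```bash
python3 -m pendant '[[1,[0.107,-0.133,0.016],[0,0,37.5]],[1,[0.107,-0.133,0.016],[0,0,37.5]],[1,[0.107,-0.133,0.016],[0,0,37.5]],[1,[0.107,-0.133,0.016],[0,0,37.5]],[1,[0.107,-0.133,0.016],[0,0,37.5]],[1,[0.107,-0.133,0.016],[0,0,37.5]],[1,[0.107,-0.133,0.016],[0,0,37.5]]]'; python3 -c "
from h import *
t=viewer.snapshot('top');np.save('pics/top6.npy',t)
for b in blocks(t):print(b)
for b in blocks(viewer.snapshot('side'),'side'):print('side',b)
cv2.imwrite('pics/c6.png',cv2.resize(t[155:225,150:220],(300,300),interpolation=cv2.INTER_CUBIC)[...,::-1])
go([.4425,-.1895,.012],[180,0,-195])"
```

```text
clock: 25.03
tool_pos: [0.4439, -0.1888, 0.2006]
orientation: [180.0, 0.0, 165.1]
force: [0.5, -0.5, -0.3]
opening: 0.0876
gripper_force: 0.0
[591.901  387.3313 128.1181  80.3125   4.9036]
side [ 434.0349 -173.4099  111.8419   88.4601  -14.5103]
side [669.9061 305.0585  76.1109  71.8793   4.47  ]
shift [ 0.0015 -0.0022  0.1886] turn [0.0081 0.0344 0.3778] rows>= 4.523066571810839
```

View pics/c6.png

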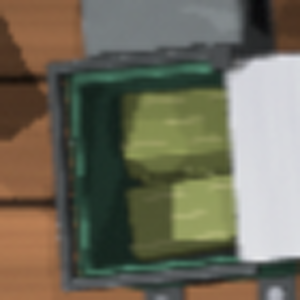

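Four blocks are in. Now the last one, which the side view shows still in place.

```bash
python3 -m pendant '[[1,[0.002,-0.002,0.04],[0,0,0]],[1,[0.002,-0.002,0.08],[0,0,0]],[1,[0.002,-0.002,0.12],[0,0,0]],[1,[0.002,-0.002,0.155],[0,0,0]],[1,[0.002,-0.002,0.18],[0,0,0]],[1,[0.002,-0.002,0.188],[0,0,0]],[-1,[0.002,-0.002,0.188],[0,0,0]],[-1,[0.002,-0.002,0.188],[0,0,0]],[-1,[0.002,-0.002,0.188],[0,0,0]],[-1,[0.002,-0.002,0.188],[0,0,0]]]'; python3 -m pendant '[[-1,[0,0,0],[0,0,0]],[-1,[0,0,0],[0,0,0]],[-1,[0,0,0],[0,0,0]]]'; python3 -c "
from h import *
go([.5535,.367,.25],[180,0,-85.3])"
```

```text
clock: 25.97
tool_pos: [0.4434, -0.189, 0.0141]
orientation: [180.0, 0.2, 165.3]
force: [-0.6, -0.2, -0.1]
opening: 0.0668
gripper_force: 0.0
clock: 26.22
tool_pos: [0.4427, -0.1892, 0.0136]
orientation: [180.0, 0.1, 165.3]
force: [-0.8, 2.5, 8.6]
opening: 0.0547
gripper_force: 30.0
shift [ 0.0334  0.5662 -0.2362] turn [  -0.1011    0.1106 -109.3972] rows>= 15.278958475765066
```

```bash
python3 -m pendant '[[-1,[0,0,-0.04],[0,0,0]],[-1,[0,0.005,-0.08],[0,0,-7]],[-1,[0,0.01,-0.12],[0,0,-14]],[-1,[0,0.015,-0.16],[0,0,-21]],[-1,[0,0.025,-0.2],[0,0,-28]],[-1,[0.002,0.045,-0.235],[0,0,-35]],[-1,[0.033,0.566,-0.235],[0,0,-109]],[-1,[0.033,0.566,-0.235],[0,0,-109]],[-1,[0.033,0.566,-0.235],[0,0,-109]],[-1,[0.033,0.566,-0.235],[0,0,-109]]]'; python3 -c "
from h import *
go([.5535,.367,.25],[180,0,-85.3])"
```

```text
clock: 27.05
tool_pos: [0.4836, 0.02, 0.2483]
orientation: [-180.0, 0.1, -130.7]
force: [1.2, -1.2, -2.1]
opening: 0.0545
gripper_force: 29.9
shift [-0.3085  0.1735 -0.0012] turn [ -0.0687   0.0909 -45.4469] rows>= 8.488524505321541
```

```bash
python3 -m pendant '[[-1,[-0.309,0.173,0],[0,0,-45]],[-1,[-0.309,0.173,0],[0,0,-45]],[-1,[-0.309,0.173,0],[0,0,-45]],[-1,[-0.309,0.173,0],[0,0,-45]],[-1,[-0.309,0.173,0],[0,0,-45]],[-1,[-0.309,0.173,0],[0,0,-45]],[-1,[-0.309,0.173,0],[0,0,-45]],[-1,[-0.309,0.173,0],[0,0,-45]],[-1,[-0.309,0.173,0],[0,0,-45]],[-1,[-0.309,0.173,0.03],[0,0,-45]]]'; python3 -m pendant '[[-1,[0,0,0.025],[0,0,0]],[-1,[0,0,0.042],[0,0,0]],[-1,[0,0,0.042],[0,0,0]]]';python3 -c "
from h import *
go([.5535,.367,.176],[180,0,-85.3])"
```

```text
clock: 27.88
tool_pos: [0.5594, 0.371, 0.222]
orientation: [-179.5, 0.3, -85.8]
force: [1.8, 0.5, -0.1]
opening: 0.0547
gripper_force: 30.0
clock: 28.13
tool_pos: [0.5542, 0.3634, 0.1708]
orientation: [179.6, -0.2, -86.1]
force: [-0.0, -0.9, -1.5]
opening: 0.0542
gripper_force: 30.0
shift [-0.0036  0.0005 -0.0052] turn [ 0.3575 -0.2367 -0.7856] rows>= 0.15238775314419808
```

```bash
python3 -m pendant '[[-1,[-0.004,0,-0.005],[0,0,0]],[-1,[-0.004,0,-0.005],[0,0,0]],[0.6,[-0.004,0,-0.005],[0,0,0]],[0.6,[-0.004,0,-0.005],[0,0,0]],[0.6,[-0.004,0,-0.005],[0,0,0]],[0.6,[-0.004,0,-0.005],[0,0,0]],[0.6,[-0.004,0,-0.005],[0,0,0]],[0.6,[-0.004,0,-0.03],[0,0,0]],[1,[-0.004,0,-0.06],[0,0,0]],[1,[-0.004,0,-0.07],[0,0,0]]]';  python3 -c "
from h import *
go([.598,.135,.245],[180,0,-85.5])"
```

```text
clock: 28.97
tool_pos: [0.5577, 0.3696, 0.2499]
orientation: [-179.7, 0.1, -86.0]
force: [-0.1, 1.0, 1.2]
opening: 0.0784
gripper_force: 0.0
shift [ 0.2369 -0.0239  0.0045] turn [-0.263  0.131 -0.53 ] rows>= 5.710120936584715
```

```bash
python3 -m pendant '[[1,[0.237,-0.024,0],[0,0,0]],[1,[0.237,-0.024,0],[0,0,0]],[1,[0.237,-0.024,0],[0,0,0]],[1,[0.237,-0.024,0],[0,0,0]],[1,[0.237,-0.024,0],[0,0,0]],[1,[0.237,-0.024,0],[0,0,0]],[1,[0.237,-0.024,0],[0,0,0]]]'; python3 -c "
from h import *
t=viewer.snapshot('top');s=viewer.snapshot('side')
im=np.zeros((400,800,3),np.uint8)
im[:,:400]=cv2.resize(t[155:225,150:220],(400,400),interpolation=cv2.INTER_CUBIC);im[:,400:]=cv2.resize(s[210:320,130:240],(400,400),interpolation=cv2.INTER_CUBIC)
cv2.imwrite('pics/c7.png',im[...,::-1])
go([.598,.136,.145],[180,0,-85.5])"
```

```text
clock: 29.55
tool_pos: [0.5968, 0.1293, 0.246]
orientation: [-180.0, -0.0, -86.3]
force: [-0.1, 0.8, -0.2]
opening: 0.0876
gripper_force: 0.0
shift [-0.0031 -0.0014  0.1008] turn [-0.0382  0.0175 -0.7031] rows>= 2.418367794197964
```

View pics/c7.png

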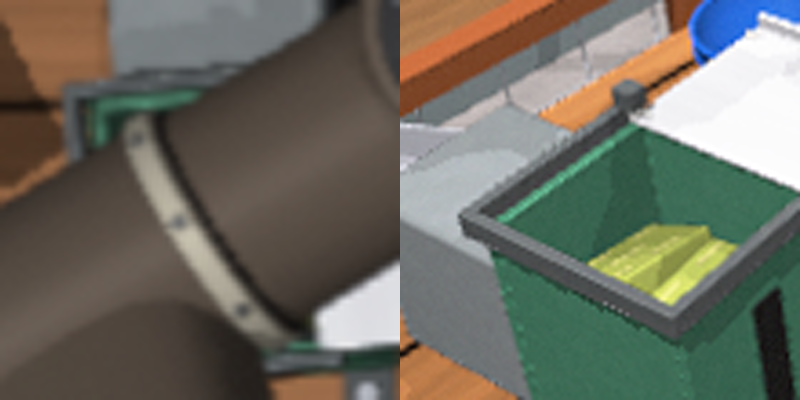

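The side crop shows the blocks well below the rim. Next I grip the knob and push the gate home.

```bash
python3 -m pendant '[[1,[-0.005,-0.001,0.03],[0,0,0]],[1,[-0.005,-0.001,0.06],[0,0,0]],[1,[-0.005,-0.001,0.09],[0,0,0]],[1,[-0.005,-0.001,0.101],[0,0,0]],[-1,[-0.005,-0.001,0.101],[0,0,0]],[-1,[-0.005,-0.001,0.101],[0,0,0]],[-1,[-0.005,-0.001,0.101],[0,0,0]],[-1,[-0.005,-0.001,0.101],[0,0,0]],[-1,[-0.005,-0.001,0.101],[0,0,0]],[-1,[-0.005,-0.001,0.101],[0,0,0]]]'; python3 -m pendant '[[-1,[0,0,0],[0,0,0]],[-1,[0,0,0],[0,0,0]],[-1,[0,0,0],[0,0,0]],[-1,[0,0,0],[0,0,0]],[-1,[0,0,0],[0,0,0]]]'; python3 -c "
from h import *
o=sensors.get_obs()
go(o['tool_pos']-.115*np.array([.082,-.9966,0]),o['orientation'])"
```

```text
clock: 30.48
tool_pos: [0.5976, 0.1395, 0.1456]
orientation: [-179.9, 0.0, -86.1]
force: [0.1, -0.2, 0.5]
opening: 0.0531
gripper_force: 0.0
clock: 30.9
tool_pos: [0.5973, 0.1392, 0.1446]
orientation: [-180.0, -0.0, -86.1]
force: [-0.2, -0.3, 1.6]
opening: 0.033
gripper_force: 30.0
shift [-0.115   0.0015 -0.    ] turn [0. 0. 0.] rows>= 2.757704907441384
```

```bash
python3 -m pendant '[[-1,[-0.012,0,0],[0,0,0]],[-1,[-0.024,0,0],[0,0,0]],[-1,[-0.036,0,0],[0,0,0]],[-1,[-0.05,0.001,0],[0,0,0]],[-1,[-0.064,0.001,0],[0,0,0]],[-1,[-0.078,0.001,0],[0,0,0]],[-1,[-0.092,0.001,0],[0,0,0]],[-1,[-0.104,0.0015,0],[0,0,0]],[-1,[-0.112,0.0015,0],[0,0,0]],[-1,[-0.117,0.0015,0],[0,0,0]]]';python3 -m pendant '[[-1,[0,0,0],[0,0,0]],[-1,[-0.001,0,0],[0,0,0]],[-1,[-0.001,0,0],[0,0,0]]]'
```

```text
clock: 31.73
tool_pos: [0.588, 0.2543, 0.1445]
orientation: [180.0, -0.3, -86.0]
force: [13.8, -29.7, 2.0]
opening: 0.0329
gripper_force: 30.0
clock: 31.98
tool_pos: [0.5881, 0.2541, 0.1446]
orientation: [180.0, -0.3, -86.1]
force: [7.8, -14.1, 2.6]
opening: 0.0334
gripper_force: 30.0
```

Gate home: it travelled 115 mm and met the stop. I release it and go over to the flap tab.

```bash
python3 -m pendant '[[0.2,[0.001,0,0],[0,0,0]],[0.2,[0.001,0,0],[0,0,0]],[0.2,[0.001,0,0],[0,0,0]],[0.2,[0.001,0,0],[0,0,0]],[0.2,[0.001,0,0],[0,0,0]],[0.2,[0.001,0,-0.03],[0,0,0]],[0.2,[0.001,0,-0.065],[0,0,0]],[0.2,[0.001,0,-0.1],[0,0,0]],[0.2,[0.001,0,-0.1],[0,0,0]]]'; python3 -c "
from h import *
go([.4827,-.3822,.2],[180,0,-195.2])"
```

```text
clock: 32.73
tool_pos: [0.5905, 0.2576, 0.2526]
orientation: [-179.4, 0.3, -86.0]
force: [1.7, 0.9, 2.3]
opening: 0.0528
gripper_force: 0.0
shift [0.6309 0.1529 0.0481] turn [ -0.1496   0.7394 109.2193] rows>= 15.610449203874055
```

```bash
python3 -m pendant '[[0.2,[0.631,0.153,0.02],[0,0,109]],[0.2,[0.631,0.153,0.02],[0,0,109]],[0.2,[0.631,0.153,0.02],[0,0,109]],[0.2,[0.631,0.153,0.02],[0,0,109]],[0.2,[0.631,0.153,0.02],[0,0,109]],[0.2,[0.631,0.153,0.02],[0,0,109]],[0.2,[0.631,0.153,0.02],[0,0,109]],[0.2,[0.631,0.153,0.02],[0,0,109]],[0.2,[0.631,0.153,0.02],[0,0,109]],[0.2,[0.631,0.153,0.02],[0,0,109]]]'; python3 -c "
from h import *
t=viewer.snapshot('top');s=viewer.snapshot('side');np.save('pics/top8.npy',t)
im=np.zeros((400,800,3),np.uint8)
im[:,:400]=cv2.resize(t[155:225,150:220+20][:, :90],(400,400),interpolation=cv2.INTER_CUBIC);im[:,400:]=cv2.resize(s[140:220,330:410],(400,400),interpolation=cv2.INTER_CUBIC)
cv2.imwrite('pics/c8.png',im[...,::-1])
for c in blobs(t[150:240,150:230],(0,170,100),(5,255,255),20):print('knob',plane('top',np.array(cen(c))+150,.165))
for P in [(.4827,-.3822,.1065),(.614,-.418,.1065)]: print(proj('side',P),proj('top',P))
go([.4827,-.3822,.2],[180,0,-195.2])"
```

```text
clock: 33.57
tool_pos: [0.5168, -0.1561, 0.2317]
orientation: [180.0, 0.1, -158.0]
force: [1.3, -1.0, -0.3]
opening: 0.0525
gripper_force: 0.0
knob [0.5878 0.2561 0.165 ]
[393.4933 171.2197] [425.8355 222.0606]
[364.6917 158.2035] [435.5959 181.1128]
shift [ 0.1136 -0.1951  0.0313] turn [-0.0067 -0.045  36.9578] rows>= 5.4663301298376545
```

View pics/c8.png

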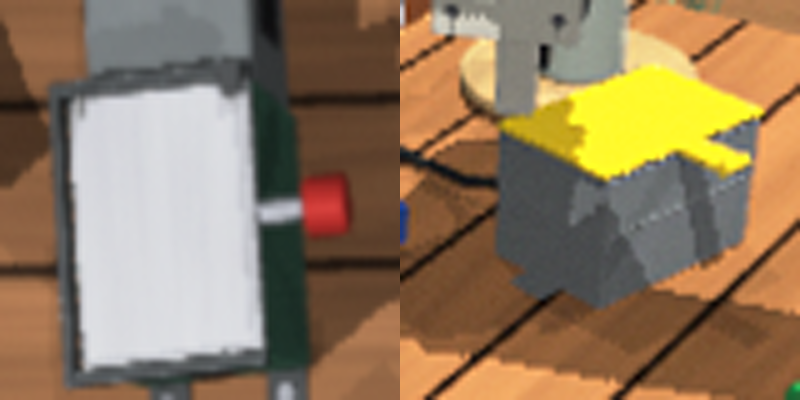

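The gate is home and the tab is at side pixel (395,171), as predicted. Next I go over the tab.

```bash
python3 -m pendant '[[0.2,[0.114,-0.195,0.031],[0,0,37]],[0.2,[0.114,-0.195,0.031],[0,0,37]],[0.2,[0.114,-0.195,0.031],[0,0,37]],[0.2,[0.114,-0.195,0.031],[0,0,37]],[0.2,[0.114,-0.195,0.031],[0,0,37]],[0.2,[0.114,-0.195,0.031],[0,0,37]],[0.2,[0.114,-0.195,0.031],[0,0,37]],[0.2,[0.114,-0.195,0.031],[0,0,37]]]'; python3 -c "
from h import *
go([.4827,-.3822,.085],[180,0,-195.2])"
```

```text
clock: 34.33
tool_pos: [0.4858, -0.3788, 0.1996]
orientation: [180.0, -0.1, 165.3]
force: [0.7, 1.2, -0.2]
opening: 0.0527
gripper_force: 0.0
shift [ 0.002  -0.0041  0.1146] turn [ 0.027  -0.0731  0.4581] rows>= 2.750749367323801
```

```bash
python3 -m pendant '[[0.2,[0.002,-0.004,0.03],[0,0,0]],[0.2,[0.002,-0.004,0.06],[0,0,0]],[0.2,[0.002,-0.004,0.09],[0,0,0]],[0.2,[0.002,-0.004,0.108],[0,0,0]],[0.2,[0.002,-0.004,0.114],[0,0,0]],[-1,[0.002,-0.004,0.114],[0,0,0]],[-1,[0.002,-0.004,0.114],[0,0,0]],[-1,[0.002,-0.004,0.114],[0,0,0]],[-1,[0.002,-0.004,0.114],[0,0,0]],[-1,[0.002,-0.004,0.114],[0,0,0]]]'; python3 -m pendant '[[-1,[0,0,0],[0,0,0]],[-1,[0,0,0],[0,0,0]],[-1,[0,0,0],[0,0,0]]]'
```

```text
clock: 35.17
tool_pos: [0.4839, -0.3819, 0.088]
orientation: [-180.0, 0.1, 165.3]
force: [-1.1, 0.0, 0.0]
opening: 0.0249
gripper_force: 0.3
clock: 35.42
tool_pos: [0.484, -0.3817, 0.0877]
orientation: [180.0, 0.1, 165.3]
force: [1.4, 4.5, 7.6]
opening: 0.0236
gripper_force: 30.0
```

```bash
python3 -m pendant '[[-1,[-0.002,0,-0.024],[0,0,0]],[-1,[-0.008,0,-0.047],[0,0,0]],[-1,[-0.018,0,-0.068],[0,0,0]],[-1,[-0.032,0,-0.087],[0,0,0]],[-1,[-0.049,0,-0.104],[0,0,0]],[-1,[-0.068,0,-0.118],[0,0,0]],[-1,[-0.09,0,-0.128],[0,0,0]],[-1,[-0.112,0,-0.134],[0,0,0]],[-1,[-0.136,0,-0.136],[0,0,0]],[-1,[-0.146,0,-0.1355],[0,0,0]]]'; python3 -m pendant '[[-1,[0,0,0],[0,0,0]],[-1,[0,0,0],[0,0,0]]]'; python3 -c "
from h import *
s=viewer.snapshot('side');cv2.imwrite('pics/c9.png',cv2.resize(s[90:230,320:440],(480,560),interpolation=cv2.INTER_CUBIC)[...,::-1])"
```

```text
clock: 36.25
tool_pos: [0.6258, -0.4199, 0.2237]
orientation: [-179.9, 0.0, 165.3]
force: [-2.8, 1.3, 9.6]
opening: 0.0236
gripper_force: 30.0
clock: 36.42
tool_pos: [0.6255, -0.4199, 0.2237]
orientation: [-179.9, 0.1, 165.3]
force: [0.4, 0.8, 6.8]
opening: 0.0238
gripper_force: 30.0
```

View pics/c9.png

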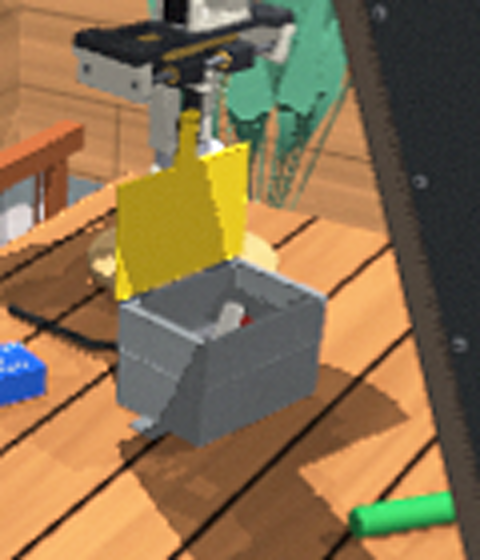

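The flap stands upright and the white toggle leans towards the red mark (crop at about (232,318)). I release, go up and over the well.

```bash
python3 -m pendant '[[0,[0,0,0],[0,0,0]],[0,[0,0,0],[0,0,0]],[0,[0,0,0],[0,0,0]],[0,[0,0,0],[0,0,0]],[0,[0,0,-0.03],[0,0,0]],[0,[0,0,-0.06],[0,0,0]],[0,[0,0,-0.08],[0,0,0]],[0,[0.03,0,-0.08],[0,0,0]],[0,[0.06,0,-0.08],[0,0,0]],[0,[0.072,-0.014,-0.08],[0,0,0]]]'; python3 -c "
from h import *
go([.5514,-.4154,.08],[180,0,164.8])"
```

```text
clock: 37.3
tool_pos: [0.5493, -0.412, 0.3031]
orientation: [180.0, 0.0, 165.4]
force: [-0.6, -0.4, 0.8]
opening: 0.0438
gripper_force: 0.0
shift [-0.0027 -0.0029  0.2231] turn [0.0413 0.0435 0.5967] rows>= 5.351487418874564
```

```bash
python3 -m pendant '[[0,[-0.001,-0.003,0.04],[0,0,-0.5]],[0,[-0.001,-0.003,0.08],[0,0,-0.5]],[0,[-0.001,-0.003,0.12],[0,0,-0.5]],[0,[-0.001,-0.003,0.155],[0,0,-0.5]],[0,[-0.001,-0.003,0.18],[0,0,-0.5]],[0,[-0.001,-0.003,0.2],[0,0,-0.5]],[0,[-0.001,-0.003,0.21],[0,0,-0.5]],[0,[-0.001,-0.003,0.22],[0,0,-0.5]]]'; python3 -m pendant '[[-0.55,[0,0,0],[0,0,0]],[-0.55,[0,0,0],[0,0,0]],[-0.55,[0,0,0],[0,0,0]],[-0.55,[0,0,0],[0,0,0]],[-0.55,[0,0,0],[0,0,0]]]'; python3 -c "
from h import *
go([.5514,-.4154,.08],[180,0,164.8])
Y=np.array([.262,.965,0]);w=np.array([.5628,-.404,0]);print('boxy',(sensors.get_obs()['tool_pos']-w)@Y)"
```

```text
clock: 37.97
tool_pos: [0.551, -0.4174, 0.0809]
orientation: [-180.0, -0.1, 165.8]
force: [0.2, -1.1, 1.1]
opening: 0.0437
gripper_force: 0.0
clock: 38.38
tool_pos: [0.552, -0.4175, 0.0834]
orientation: [-180.0, 0.1, 165.8]
force: [0.5, 0.4, -0.2]
opening: 0.0211
gripper_force: 0.0
shift [0.0011 0.0018 0.0034] turn [-0.0202  0.1118  1.0301] rows>= 0.14473517247353757
boxy -0.015815254163729656
```

```bash
python3 -m pendant '[[-0.55,[0,0.006,0.002],[0,0,0]],[-0.55,[0,0.012,0.002],[0,0,0]],[-0.55,[0,0.018,0.002],[0,0,0]],[-0.55,[0,0.024,0.002],[0,0,0]],[-0.55,[0,0.029,0.002],[0,0,0]],[-0.55,[0,0.033,0.002],[0,0,0]],[-0.55,[0,0.033,0.002],[0,0,0]]]'; python3 -m pendant '[[-0.55,[0,0.002,0],[0,0,0]],[-0.55,[0,0.002,0],[0,0,0]]]';python3 -m pendant '[[-0.55,[0,0.002,0],[0,0,0]],[-0.55,[0,0.002,0],[0,0,0]]]'; python3 -c "
from h import *
Y=np.array([.262,.965,0]);w=np.array([.5628,-.404,0]);print('boxy',(sensors.get_obs()['tool_pos']-w)@Y)"
```

```text
clock: 38.97
tool_pos: [0.5596, -0.3853, 0.0803]
orientation: [-179.9, 0.0, 165.9]
force: [-0.1, -5.0, 1.3]
opening: 0.0196
gripper_force: 2.3
clock: 39.13
tool_pos: [0.5597, -0.3849, 0.0803]
orientation: [-179.8, 0.0, 165.8]
force: [-1.2, -12.6, -2.3]
opening: 0.0198
gripper_force: 4.8
clock: 39.3
tool_pos: [0.5598, -0.3845, 0.0803]
orientation: [-179.8, 0.0, 165.8]
force: [-2.5, -19.2, -3.2]
opening: 0.0205
gripper_force: 7.5
boxy 0.0180581676236111
```

```bash
python3 -m pendant '[[-0.4,[0,-0.008,0],[0,0,0]],[-0.4,[0,-0.008,-0.01],[0,0,0]],[-0.4,[0,-0.008,-0.05],[0,0,0]],[-0.4,[0,-0.008,-0.09],[0,0,0]],[0,[0,-0.008,-0.13],[0,0,0]],[0,[0,-0.008,-0.17],[0,0,0]],[0,[0,-0.008,-0.21],[0,0,0]],[0,[0,-0.008,-0.22],[0,0,0]],[0,[0,-0.008,-0.22],[0,0,0]]]'; python3 -c "
from h import *
s=viewer.snapshot('side');cv2.imwrite('pics/c10.png',cv2.resize(s[110:230,320:440],(560,560),interpolation=cv2.INTER_CUBIC)[...,::-1])
go([.6257,-.4199,.302],[180,0,165.3])"
```

```text
clock: 40.05
tool_pos: [0.5601, -0.3891, 0.3059]
orientation: [-179.9, 0.5, 165.9]
force: [-0.2, -0.0, 0.7]
opening: 0.0436
gripper_force: 0.0
shift [-0.072  -0.0142  0.0012] turn [0.0101 0.2501 0.5581] rows>= 1.7604465482750271
```

View pics/c10.png

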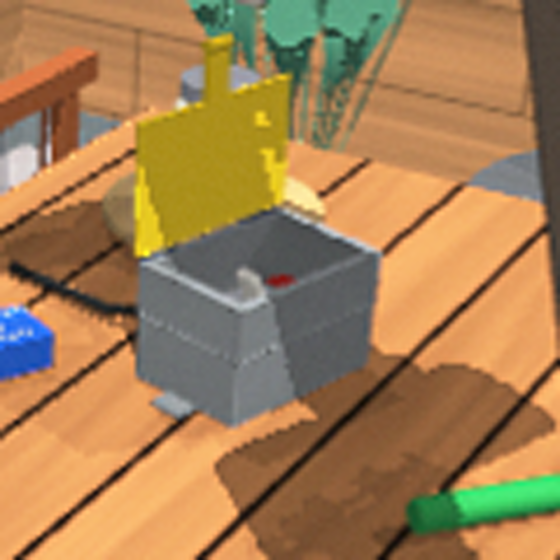

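The toggle has swung over, away from the red mark. I re-grip the tab.

```bash
python3 -m pendant '[[0,[-0.036,-0.014,0],[0,0,0.5]],[0,[-0.072,-0.014,0],[0,0,0.5]],[0,[-0.072,-0.014,0],[0,0,0.5]],[0,[-0.072,-0.014,0.03],[0,0,0.5]],[0,[-0.072,-0.014,0.06],[0,0,0.5]],[0,[-0.072,-0.014,0.079],[0,0,0.5]],[0,[-0.072,-0.014,0.079],[0,0,0.5]],[-1,[-0.072,-0.014,0.079],[0,0,0.5]],[-1,[-0.072,-0.014,0.079],[0,0,0.5]],[-1,[-0.072,-0.014,0.079],[0,0,0.5]]]'; python3 -m pendant '[[-1,[0,0,0],[0,0,0]],[-1,[0,0,0],[0,0,0]],[-1,[0,0,0],[0,0,0]]]'
```

```text
clock: 40.93
tool_pos: [0.6257, -0.4205, 0.2232]
orientation: [-180.0, 0.2, 165.3]
force: [0.1, 0.1, -0.0]
opening: 0.029
gripper_force: 0.0
clock: 41.18
tool_pos: [0.6258, -0.4201, 0.2231]
orientation: [-180.0, 0.2, 165.4]
force: [0.7, 3.8, 6.1]
opening: 0.0233
gripper_force: 30.0
```

Lower along the reverse arc.

```bash
python3 -m pendant '[[-1,[0.01,0,-0.0005],[0,0,0]],[-1,[0.034,0,0.0015],[0,0,0]],[-1,[0.056,0,0.0075],[0,0,0]],[-1,[0.078,0,0.0175],[0,0,0]],[-1,[0.097,0,0.0315],[0,0,0]],[-1,[0.114,0,0.048],[0,0,0]],[-1,[0.128,0,0.0675],[0,0,0]],[-1,[0.138,0,0.089],[0,0,0]],[-1,[0.144,0,0.112],[0,0,0]],[-1,[0.146,0,0.13],[0,0,0]]]'; python3 -m pendant '[[-1,[0,0,0.004],[0,0,0]],[-1,[0,0,0.006],[0,0,0]],[-1,[0,0,0.007],[0,0,0]]]'
```

```text
clock: 42.02
tool_pos: [0.4841, -0.382, 0.0908]
orientation: [179.9, 0.2, 165.3]
force: [6.2, 8.2, 2.5]
opening: 0.0233
gripper_force: 30.0
clock: 42.27
tool_pos: [0.484, -0.3822, 0.0874]
orientation: [180.0, 0.1, 165.4]
force: [-7.4, 17.9, 32.2]
opening: 0.0233
gripper_force: 30.0
```

```bash
python3 -m pendant '[[0,[0,0,-0.002],[0,0,0]],[0,[0,0,-0.002],[0,0,0]],[0,[0,0,-0.002],[0,0,0]],[0,[0,0,-0.002],[0,0,0]],[0,[0,0,-0.03],[0,0,0]],[-1,[0,0,-0.06],[0,0,0]],[-1,[0,0,-0.06],[0,0,0]],[-1,[0,0,-0.06],[0,0,0]],[-1,[0,0,-0.06],[0,0,0]],[-1,[0,0,-0.06],[0,0,0]]]'; python3 -m pendant '[[-1,[0,0,0.02],[0,0,0]],[-1,[0,0,0.03],[0,0,0]],[-1,[0,0,0.034],[0,0,0]],[-1,[0,0,0.037],[0,0,0]],[-1,[0,0,0.037],[0,0,0]]]';python3 -m pendant '[[-1,[0,0,0.0015],[0,0,0]],[-1,[0,0,0.0015],[0,0,0]]]'
```

```text
clock: 43.1
tool_pos: [0.4829, -0.3831, 0.1429]
orientation: [180.0, -0.1, 165.3]
force: [-0.1, -0.7, -0.2]
opening: 0.0155
gripper_force: 0.0
clock: 43.52
tool_pos: [0.484, -0.3837, 0.1069]
orientation: [-180.0, -0.0, 165.4]
force: [0.4, -0.4, 3.4]
opening: 0.0007
gripper_force: 1.1
clock: 43.68
tool_pos: [0.4842, -0.3837, 0.1065]
orientation: [-179.9, 0.0, 165.4]
force: [-0.1, 1.5, 8.3]
opening: 0.0005
gripper_force: 3.6
```

```bash
python3 -m pendant '[[-1,[0,0,-0.03],[0,0,0]],[-1,[0,0,-0.07],[0,0,0]],[-1,[0,0,-0.11],[0,0,0]],[-1,[0.02,0.04,-0.13],[0,0,0]],[-1,[0.02,0.08,-0.14],[0,0,0]],[-1,[0.02,0.12,-0.14],[0,0,0]],[-1,[0.02,0.16,-0.14],[0,0,0]],[-1,[0.02,0.2,-0.14],[0,0,0]],[-1,[0.02,0.2,-0.14],[0,0,0]]]'; python3 -c "
from h import *
s=viewer.snapshot('side');t=viewer.snapshot('top')
im=np.vstack([cv2.resize(t[40:300,40:600],(646,300)),cv2.resize(s[120:380,0:560],(646,300))]);cv2.imwrite('pics/c11.png',im[...,::-1])"
```

```text
clock: 44.43
tool_pos: [0.5162, -0.1795, 0.2456]
orientation: [179.9, 0.0, 165.6]
force: [0.1, -1.6, 0.2]
opening: 0.0
gripper_force: 0.0
```

View pics/c11.png

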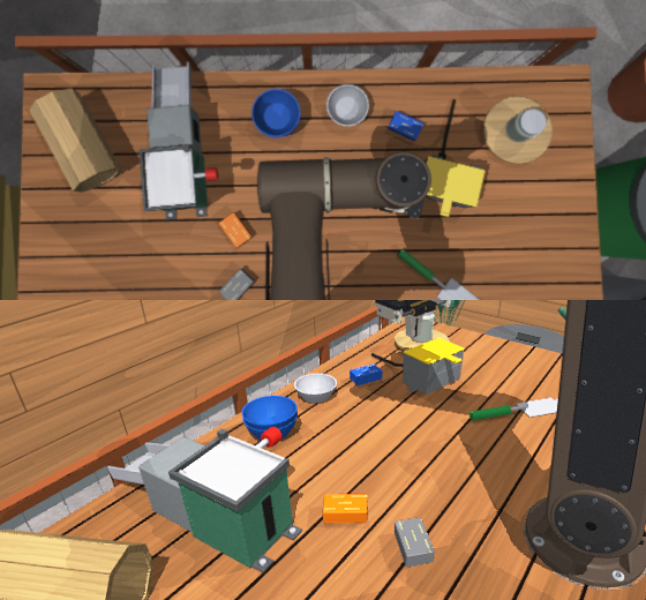

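The gate is home, the flap is shut, the bench is clear of straw blocks, and the other things are where they were. I hand in.

```bash
python3 -c "
from plant import workorder
print(workorder.close_job())"
```

```text
the job is handed in; nothing more can be done
None
```

I handed the job in at about 44 s: all five hay blocks are in the hopper, the gate is home, the toggle is over on the green side, the flap is closed, and the bowls, dish, trowel and look-alikes were not touched.

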